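Wedge the bench viewer tight and view the dishes

ROBOT

A 7-joint arm with a two-finger parallel gripper is mounted at the origin on the work surface. World frame = base frame: x ahead of the robot, y to its left, z up, the work surface at z = 0. Lengths are in mm, angles in rad, forces in N, time in s.
With the tool pointing down it reaches from about 400 to 925 mm from the base axis. Payload 5.6 kg.
Tool frame: the origin (TCP) lies at the very end of the fingers, on their centre line; the grasp point (between the pads) lies 19 mm behind it; z points along the fingers, y is the line along which they close (so a half turn about z gives the same grasp; the last joint's range is limited). The gripper opens to 85 mm and grips with 20 to 120 N. Pads are 22 mm wide; open, the fingers measure 114 mm over their backs; the gripper's body (76 mm by 85 mm) begins 54 mm behind the grasp point. The pads swing forward as they close: fully open they stand 13 mm farther back than shut.
Start: joints at [1.15, 0.468, -0.012, 1.603, 0.006, 1.071, -0.056], TCP at [239.73, -604.184, 231.29] pointing down, gripper open.
Joint ranges: [-2.53, 2.53], [-0.31, 2.02], [-1.57, 1.55], [0.28, 2.44], [-1.29, 4.43], [0.15, 1.84], [-2.92, 2.92]. Speed limits (rad/s): [2.57, 2.57, 3.14, 3.14, 3.14, 3.14, 3.14].

INTERFACE

Orientations are given as a rotation vector (axis times angle).
In Python, from bench import bot gives the robot as it stands.
- The arm moves only by the tool carry_out, never from a script. Its argument "plan" is one flat list of numbers, 6 for each row, row after row: the shift along the world's x, y, z in cm, then the turn, a rotation vector about the world's x, y, z in rad. In form: [x, y, z, wx, wy, wz, x, y, z, wx, wy, wz, ...]. A call has 1 to 20 rows; each row shifts and turns the commanded pose from where the row before left it; what a row does not reach is not made up. A row lasts 1/8 s, in which the tool goes at most 62.5 mm and 10.7 degrees, less where a joint would pass 70% of its speed; a pose out of reach is approached as far as the arm can. A call with a gripper value outside its range is refused whole. "grip" is the finger opening in cm, from 0 to 8.54, set as the call begins (left out, the last holds). The fingers move at their own pace and stop on an object; the grip force is fixed at half the most. Time passes only in rows, so rows that do not move let the fingers close. It gives the time, the measured TCP pose, the force, the opening and the grip force at its end, in the units of the state.
- bot.observe(): the state, without advancing time (a new reading comes with each control period).
- bot.grab_frame(name): name is "scene" or "top"; returns (picture, depth): 400x640x3 uint8, red, green, blue; 400x640 float32, mm along the optical axis (not along the pixel's ray), 0 where there is no reading.
- bot.camera_info(name): a dict with "fx", "fy", "cx", "cy" (pixels), "extrinsics" (4x4, takes a point from world to camera coordinates). Camera axes: x right, y down, z forward; pixel columns grow to the right and rows downward; lengths in mm; the calibration is good to about 2 mm. A picture is of the moment at which its call begins. camera_info takes no time and is no camera call.
- bot.hand_in(): hands the job in; it is judged then, once.
Trained networks look in the newest picture that a camera, given by its name, has taken for a name from the list of things; names that differ only in an ending like _2 or _b are one class to them, and where a whole thing is asked for, a point or a joint stands for the part that bears it (a point fixed in the world has none). Each returns a list of dicts, best first, with "score" (0 to 1); they miss things now and then, are a little off and sometimes report something else, mostly with a low value. They report only what shows in the picture. A call takes as long as a camera call. They do not tell look-alikes from the thing itself.
- bot.boxes_of(camera, name): "point" ([column, row] in pixels, amid what is visible of it).
The state is a dict: "time_s": time; "q": joint angles; "joint_velocities": joint speeds; "tau": joint torques, N m; "position": TCP position; "ee_rot": TCP orientation; "contact_force": force on the tool from outside, world axes, zero at the start; "moment": the same for the moment, N m; "gripper_width": finger opening in mm; "gripper_force": force on a finger pad.
Only numpy, scipy, OpenCV 4.12 (cv2) and the standard library are available. Lean on these libraries where they do the work, as an engineer would, in place of code of your own. Each camera call takes 0.05 s, during which the arm holds its last target. There are 200 camera calls.

TASK

Lock the bench viewer: take the mallet and drive its wedge in with several light taps, about a centimetre each, drawing the mallet back off the wedge after each one, until it stops advancing and sits tight, then lay the mallet flat in the middle of its mat. Then lift each dish that is there, in the order long plate, square dish, round dish, slide case, and hold it level and still over the viewer's window with its underside at the height of the pointer for about three seconds, then lay it flat on the tray, none on top of another. Keep the fingers off the wedge and the viewer, do not tip the dishes, and leave the other things on the bench where they are.

Things in the scene. Friction and masses are not known exactly. Their poses are not given: they have to be found in the camera images.
- viewer: Fixed white bench viewer, a box 140 x 140 mm, 60 mm high, on a foot; it looks up through a round window in the middle of its top. Origin: centre of its underside; +y: the way its wedge is driven. At x = +88 mm stands a thin post, 155 mm tall, with a pointer reaching inward to x = 67 mm, at z = 150 mm. On its -y side two cheeks (to y = -108 mm, 70 mm high, 75 mm over both) hold the wedge.
- view_mark (a point): The marked viewing point: on the vertical through the middle of the window, at the height of the pointer, 150 mm above the bench (90 mm above the window). Nothing solid is there.
- wedge (a joint): How far the steel wedge has gone in, m: 0 loose, 0.045 fully home, where it meets a hard stop. It slides only along the viewer's +y axis, between the cheeks; stiff (about 6 N to move), and it stays where it is left.
- wedge_butt (a point): Centre of the wedge's striking face (44 mm wide, 36 mm high, 50 mm above the bench), which looks along the viewer's -y axis; it moves with the wedge: 175 mm from the viewer's middle when the wedge is at 0, 130 mm when home.
- mallet: Wooden mallet lying flat, 0.2 to 0.4 kg. Origin: at its underside; x runs along the handle to the head, z up. Head 40 (x) x 80 (y) x 50 mm (z), middle at x = +60, z = 25 mm; striking faces at y = +40 and -40 mm. Handle 22 mm wide (y), 24 mm high, middle at z = 27 mm, bare from x = -100 to +40 mm; 30 mm wide pommel, end at x = -123 mm. Good to grip at x = 0.
- mallet_mat: Fixed black rubber mat 240 x 120 x 4 mm, the mallet's place. Origin: centre of its underside, on the bench; long side along x.
- tray: Fixed flat aluminium tray without a rim, 240 mm (x) x 230 mm (y), 8 mm thick, for the dishes that have been viewed. Origin: centre of its underside, on the bench.
- long_plate: Closed rectangular well plate with 2 x 4 wells showing, 110 mm (x) x 50 mm (y) x 20 mm high. Origin: centre of its underside. May be absent.
- square_dish: Closed square dish with 2 x 2 wells showing, 60 x 60 x 20 mm high. Origin: centre of its underside. May be absent.
- round_dish: Closed round dish, 62 mm across, 20 mm high. Origin: centre of its underside. May be absent.
- slide_case: Closed narrow slide case, 84 mm (x) x 30 mm (y) x 20 mm high. Origin: centre of its underside. May be absent.
- pipette: Bystander: pipette lying flat, 230 mm long, 28 mm wide, 24 mm high. Origin: underside, about its middle.
- jar: Bystander: amber jar, 52 mm across, 60 mm tall. Origin: centre of its underside.
- marker_pen: Bystander: black pen lying flat, 130 mm long, 14 mm thick. Origin: underside, middle.
Not all that is in view belongs to the job. Leave any blue look-alike of the mallet alone.

How it is judged:
By the outcome, as a careful person would: the job done as asked, in the order asked, and still so for the second after the job is handed in, with the robot touching nothing.
Of long_plate, square_dish, round_dish, slide_case only 3 to 4 are there at a start; the rules pass over those that are not, and their reading is None.
At some moment in a run one of long_plate, square_dish, round_dish, slide_case, mallet may be knocked a few centimetres aside while the robot is not near it.
It also fails if it takes over 210 s, if anything falls off the work surface, if the arm or the gripper's body presses on something with over 40 N, if the wrist force passes 120 N, or if a joint passes its speed limit or range.

## Working session

There is one attempt and no reset: what is moved stays moved. The work goes in short steps, Python scripts to look and compute and a tool call to move; the robot and the scene stay as the last step left them, time stands still between calls to the robot, and variables do not carry over. Pictures are saved under pics/ and viewed, at most 14 in all, crops included, and the job is handed in when it is done.

Besides the shell and the picture viewer there is one more tool, called after ">>>" as a command line: name --argument value ..., lists and objects as JSON in quotes. carry_out: Moves the arm, as the interface text tells. Its arguments: {"type":"object","properties":{"plan":{"type":"array"},"grip":{"type":"number"}},"required":["plan"]}

```bash
mkdir -p pics; ls; cat > h.py <<'E'
import numpy as np, cv2
from bench import bot
def px2w(cam,u,v,z=None,d=None):
    c=bot.camera_info(cam);E=np.array(c["extrinsics"]);R=E[:3,:3];t=E[:3,3]
    r=np.array([(u-c["cx"])/c["fx"],(v-c["cy"])/c["fy"],1.])
    o=-R.T@t; w=R.T@r
    if d is None: d=(z-o[2])/w[2]
    return o+w*d
def w2px(cam,p):
    c=bot.camera_info(cam);E=np.array(c["extrinsics"]);q=E[:3,:3]@np.array(p)+E[:3,3]
    return c["fx"]*q[0]/q[2]+c["cx"],c["fy"]*q[1]/q[2]+c["cy"]
def cloud(cam,d):
    c=bot.camera_info(cam);E=np.array(c["extrinsics"])
    v,u=np.mgrid[:d.shape[0],:d.shape[1]]
    P=np.stack([(u-c["cx"])/c["fx"]*d,(v-c["cy"])/c["fy"]*d,d],-1)
    return (P-E[:3,3])@E[:3,:3]
E
python3 - <<'E'
from h import *
print(bot.observe())
for c in("top","scene"):
    p,d=bot.grab_frame(c);cv2.imwrite(f"pics/{c}0.png",cv2.cvtColor(p,cv2.COLOR_RGB2BGR));np.save(c+"0.npy",d)
    print(c,{k:np.round(v,3).tolist() for k,v in bot.camera_info(c).items()})
    if c=="top":
      P=cloud(c,d)
      for n in "viewer wedge mallet mallet_mat tray long_plate square_dish round_dish slide_case pipette jar marker_pen".split():
        for b in bot.boxes_of(c,n):
            u,v=b["point"];print(n,round(b["score"],2),np.round([u,v]),P[int(v),int(u)].round(0))
E
```

```text
pics
{'time_s': 0.0, 'q': array([ 1.15000616,  0.46838774, -0.01158945,  1.60363121,  0.00600569,
        1.07139632, -0.0563015 ]), 'joint_velocities': array([ 0.00150676,  0.00011791,  0.00066684, -0.00147421,  0.00029626,
       -0.00080994,  0.00093342]), 'tau': array([-6.08559458e-04, -5.32386410e+01,  2.13053363e-02, -2.51303422e+01,
        1.14771706e-02,  7.69706588e-03,  7.32864606e-06]), 'position': array([ 239.48395966, -603.67103019,  230.32833025]), 'ee_rot': array([-3.08403752e+00, -5.89469407e-01,  7.34800890e-04]), 'contact_force': array([-0.58729625, -0.46584033,  0.10637684]), 'moment': array([ 0.00159901, -0.01052717,  0.03138408]), 'gripper_force': 0.0, 'gripper_width': 85.31333514018594}
top {'fx': 518.574, 'fy': 518.574, 'cx': 315.188, 'cy': 201.862, 'extrinsics': [[0.011, -1.0, 0.019, -78.527], [-0.996, -0.013, -0.091, 499.594], [0.091, -0.018, -0.996, 1515.439], [0.0, 0.0, 0.0, 1.0]]}
viewer 0.68 [303. 144.] [666. -34.  64.]
viewer 0.37 [373. 255.] [ 346. -240.   57.]
wedge 0.73 [344. 146.] [ 664. -151.   65.]
wedge 0.46 [296. 222.] [443. -17.  26.]
mallet 0.94 [447. 272.] [ 299. -456.   41.]
mallet 0.77 [418. 176.] [ 579. -373.   42.]
mallet 0.27 [341. 147.] [ 662. -146.   63.]
mallet_mat 0.56 [423. 188.] [ 547. -387.   43.]
tray 0.56 [172. 195.] [517. 355.   9.]
long_plate 0.64 [426. 187.] [ 552. -406.   -1.]
square_dish 0.88 [245. 220.] [444. 134.  20.]
square_dish 0.32 [343. 144.] [ 668. -148.   64.]
round_dish 0.82 [294. 219.] [449. -10.  23.]
slide_case 0.58 [383. 215.] [ 464. -275.   18.]
pipette 0.74 [247. 159.] [626. 135.  22.]
jar 0.84 [371. 253.] [ 351. -235.   57.]
marker_pen 0.63 [223. 252.] [352. 201.  14.]
marker_pen 0.23 [424. 187.] [ 552. -402.    1.]
scene {'fx': 439.678, 'fy': 439.678, 'cx': 327.267, 'cy': 203.745, 'extrinsics': [[0.831, 0.556, 0.004, -384.027], [0.427, -0.632, -0.646, -181.251], [-0.357, 0.539, -0.763, 1730.905], [0.0, 0.0, 0.0, 1.0]]}
```

```bash
python3 - <<'E'
import cv2
a=cv2.imread("pics/top0.png");cv2.imwrite("pics/top0c.png",cv2.resize(a[90:330,130:510],None,fx=2.1,fy=2.1,interpolation=cv2.INTER_CUBIC))
E
```

```text
(no output)
```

View pics/top0c.png

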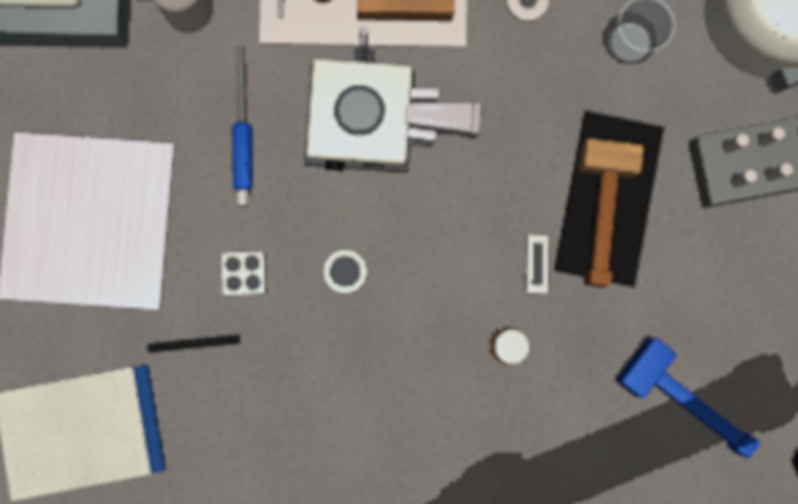

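View pics/scene0.png

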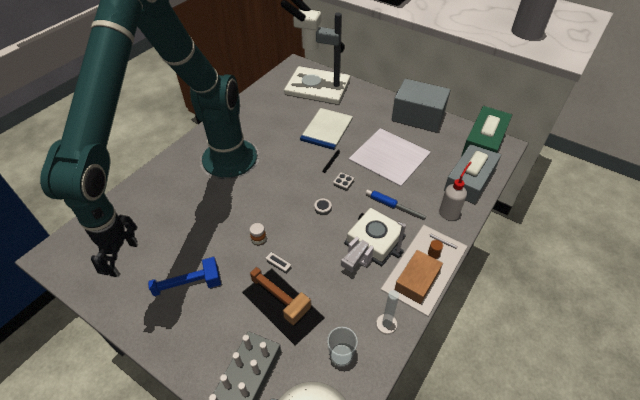

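```bash
cat >> h.py <<'E'
def rect(pts):
    (cx,cy),(w,h),a=cv2.minAreaRect(pts[:,:2].astype(np.float32)); return np.round([cx,cy,w,h,a],1)
# boxes in px of top (u0,v0,u1,v1), z window, colour test
def seg(p,P,box,z0,z1,f=None):
    u0,v0,u1,v1=box;m=np.zeros(P.shape[:2],bool);m[v0:v1,u0:u1]=1
    m&=(P[...,2]>z0)&(P[...,2]<z1)
    if f is not None: m&=f(p.astype(int))
    n,l,s,c=cv2.connectedComponentsWithStats(m.astype(np.uint8))
    if n<2:return P[:0,0]
    k=1+np.argmax(s[1:,4]);return P[l==k]
bright=lambda p:p.min(-1)>150
dark=lambda p:p.max(-1)<45
brown=lambda p:(p[...,0]-p[...,2])>35
E
python3 - <<'E'
from h import *
p=cv2.cvtColor(cv2.imread("pics/top0.png"),cv2.COLOR_BGR2RGB);P=cloud("top",np.load("top0.npy"))
def show(n,q): print(n,len(q),rect(q) if len(q)>5 else "", q.mean(0).round(1), np.percentile(q[:,2],[5,50,95]).round(1))
show("viewer",seg(p,P,(270,110,330,175),52,67))
show("wedge",seg(p,P,(332,130,365,160),55,80,lambda p:p.min(-1)>100))
show("wedge+cheeks",seg(p,P,(326,125,370,165),40,90))
ma=seg(p,P,(395,140,445,235),20,60,brown);show("mallet",ma)
show("head",ma[ma[:,2]>44.5]);h=ma[ma[:,2]<44];show("handle",h)
l=cv2.fitLine(h[:,:2].astype(np.float32),cv2.DIST_HUBER,0,.01,.01).ravel();print(l)
show("mat",seg(p,P,(380,130,455,235),-8,12,lambda p:p.max(-1)<60))
show("tray",seg(p,P,(120,145,220,245),3,14,bright))
show("square",seg(p,P,(225,200,265,240),8,30))
show("round",seg(p,P,(275,200,315,240),8,30))
show("slide",seg(p,P,(370,195,400,240),8,30))
show("bench",P[260:280,300:330].reshape(-1,3))
# wedge rows
w=seg(p,P,(326,125,370,165),40,90)
for y in range(-180,-60,8):
    s=w[abs(w[:,1]-y)<4]; 
    if len(s):print(y,s[:,0].min().round(),s[:,0].max().round(),s[:,2].min().round(),s[:,2].max().round())
E
```

```text
viewer 2175 [672.9 -35.7 154.8 141.1  86.9] [671.9 -29.7  60.1] [54.3 60.2 65.5]
wedge 344 [ 663.7 -158.6   44.4   79.1    0.9] [ 665.1 -159.5   65.3] [59.2 65.  71.8]
wedge+cheeks 584 [ 6.663e+02 -1.496e+02  7.260e+01  9.670e+01  4.000e-01] [ 665.2 -143.    64.3] [47.5 65.1 73. ]
mallet 868 [ 534.9 -378.1   81.5  203.5   84.8] [ 558.3 -377.5   47.2] [34.9 47.9 57.3]
head 537 [ 534.9 -378.1   81.5  203.5   84.8] [ 573.3 -379.9   52. ] [45.1 52.3 58.1]
handle 309 [ 532.1 -385.   193.1   74.9    2.2] [ 533.8 -373.7   39.3] [30.3 40.4 43.6]
[ 9.9201345e-01 -1.2613207e-01  5.2680310e+02 -3.7305695e+02]
mat 1992 [ 560.2 -388.7  118.3  238.8   79.2] [ 554.9 -388.4    4. ] [-1.9  4.   9.6]
tray 5363 [518.3 359.8 231.5 240.1  86.9] [518.2 358.2   8.1] [ 3.8  8.  12.8]
square 408 [446.3 133.   60.1  59.9   4.6] [446.1 132.2  20.1] [14.8 20.  26.1]
round 336 [450.7 -10.4  56.7  59.4   0.9] [450.7 -10.8  19.9] [14.5 20.  25. ]
slide 291 [ 4.645e+02 -2.844e+02  8.360e+01  3.250e+01  2.000e-01] [ 464.9 -282.8   19.8] [13.9 19.5 25.3]
bench 600 [ 3.159e+02 -7.320e+01  8.800e+01  8.700e+01  3.000e-01] [300.6 -73.1   4.9] [-6.  -0.2  5.2]
-180 644.0 684.0 41.0 74.0
-172 646.0 684.0 47.0 72.0
-164 647.0 683.0 41.0 70.0
-156 647.0 682.0 47.0 76.0
-148 649.0 685.0 47.0 70.0
-140 649.0 696.0 50.0 71.0
-132 630.0 702.0 41.0 76.0
-124 632.0 702.0 45.0 78.0
-116 632.0 701.0 42.0 75.0
-108 633.0 702.0 44.0 76.0
-100 634.0 702.0 47.0 74.0
```

```bash
cat >> h.py <<'E'
def plane(cam,z):
    c=bot.camera_info(cam);E=np.array(c["extrinsics"]);R=E[:3,:3];o=-R.T@E[:3,3]
    v,u=np.mgrid[:400,:640]
    r=np.stack([(u-c["cx"])/c["fx"],(v-c["cy"])/c["fy"],np.ones(u.shape)],-1)@R
    return o+r*((z-o[2])/r[...,2])[...,None]
def comp(p,box,z,f,D=None):
    return seg(p,plane("top",z),box,z-1,z+1,f if D is None else (lambda q:f(q)&D))
def fit(q): # eroded outline rect, median-based
    r=rect(q); th=np.deg2rad(r[4]);a=np.array([np.cos(th),np.sin(th)]);b=np.array([-a[1],a[0]])
    s,t=q[:,:2]@a,q[:,:2]@b
    ls=np.percentile(s,[1.5,98.5]);lt=np.percentile(t,[1.5,98.5])
    return (a*ls.mean()+b*lt.mean()).round(1),np.diff(ls).round(1),np.diff(lt).round(1),r[4]
E
python3 - <<'E'
from h import *
p=cv2.cvtColor(cv2.imread("pics/top0.png"),cv2.COLOR_BGR2RGB);P=cloud("top",np.load("top0.npy"))
H=lambda a,b:(P[...,2]>a)&(P[...,2]<b)
v=comp(p,(270,110,330,175),60,lambda p:p.min(-1)>170,H(48,75));print("viewer",fit(v),rect(v))
w=comp(p,(285,125,318,160),60,lambda p:p.max(-1)<150,H(30,75));print("window",rect(w),w.mean(0))
w=comp(p,(326,125,370,165),68,lambda p:p.min(-1)>120,H(35,90));print("wedge",fit(w),rect(w))
m=comp(p,(395,140,445,235),50,lambda p:brown(p)&(p[...,0]>0),H(44,70))
hd=comp(p,(395,150,445,174),50,brown,H(25,70));print("head",fit(hd),rect(hd))
c=bot.camera_info("top");print("pommel rows")
hl=comp(p,(395,178,445,240),39,brown,H(15,70));print("handle",fit(hl),rect(hl),cv2.fitLine(hl[:,:2].astype(np.float32),cv2.DIST_HUBER,0,.01,.01).ravel())
for x in range(410,620,12):
    s=hl[abs(hl[:,0]-x)<6]
    if len(s):print(x,s[:,1].min().round(1),s[:,1].max().round(1),end="; ")
for n,b in (("square",(225,200,265,240)),("round",(275,200,315,240)),("slide",(370,195,400,240))):
    q=comp(p,b,20,lambda p:p.min(-1)>130);print(n,fit(q),rect(q))
for x in (430,450,470,490): pass
E
```

```text
viewer (array([671.1, -34.5]), array([144.9]), array([130.8]), np.float64(87.0)) [671.  -36.3 152.1 134.3  87. ]
window [672.6 -27.   65.4  67.3   0.8] [672.40546436 -27.42147679  60.        ]
wedge (array([ 662.4, -148.1]), array([38.3]), array([93.3]), np.float64(0.8)) [ 663.8 -148.2   41.4   93.6    0.8]
head (array([ 611.5, -384.2]), array([79.3]), array([47.3]), np.float64(83.6)) [ 610.7 -383.8   83.1   50.4   83.6]
pommel rows
handle (array([ 504.4, -372.4]), array([29.3]), array([138.7]), np.float64(86.6)) [ 504.5 -371.2   32.7  141.4   86.6] [ 9.9441421e-01 -1.0554790e-01  5.0335684e+02 -3.7262558e+02]
434 -381.0 -351.5; 446 -384.0 -351.5; 458 -381.1 -354.5; 470 -378.3 -357.6; 482 -381.3 -357.6; 494 -381.4 -360.7; 506 -384.5 -360.7; 518 -384.6 -363.8; 530 -387.6 -363.8; 542 -387.7 -366.9; 554 -390.8 -367.0; 566 -390.9 -367.0; 578 -390.9 -370.1; square (array([444.5, 134.4]), array([59.4]), array([59.1]), np.float64(1.2)) [445.8 134.4  62.5  59.1   1.2]
round (array([449.8,  -9.7]), array([60.9]), array([61.7]), np.float64(45.8)) [449.8  -9.7  60.9  62.8  45.8]
slide (array([ 464.3, -283.8]), array([29.9]), array([83.4]), np.float64(90.0)) [ 464.3 -283.8   29.9   83.7   90. ]
```

Long plate appears absent: the "long_plate" hits sit on the mat or pommel at (424,187). There are two mallets. The brown one at (418,176) is on the black mat and wooden, so it fits. The blue one at (447,272) is the look-alike. The top crop shows the viewer window at (301,142), wedge at (344,146), square dish at (245,220), round dish at (294,219) and slide case at (386,216). I'll confirm the mallet in one crop, then approach.

```bash
python3 - <<'E'
from h import *
a=cv2.imread("pics/top0.png").copy()
s=6;b=cv2.resize(a[110:250,320:450],None,fx=4.2,fy=4.2,interpolation=cv2.INTER_CUBIC)
def dot(p,c):
    u,v=w2px("top",p);cv2.circle(b,(int((u-320+.5)*4.2),int((v-110+.5)*4.2)),3,c,-1)
y=np.deg2rad(-6.2);R=np.array([[np.cos(y),-np.sin(y)],[np.sin(y),np.cos(y)]])
for m,z in (((40,40),54),((40,-40),54),((80,40),54),((80,-40),54),((0,0),43),((-123,0),40),((-100,11),43)):
    q=R@m+[555.4,-378.1];dot((*q,z),(0,255,0))
y=np.deg2rad(-3);R=np.array([[np.cos(y),-np.sin(y)],[np.sin(y),np.cos(y)]])
for m in ((-22,-175),(22,-175)): dot((*(R@m+[672.5,-27.2]),68),(0,0,255))
for m in ((37.5,-108),(-37.5,-108)): dot((*(R@m+[672.5,-27.2]),70),(255,0,0))
y=np.deg2rad(-10.8);R=np.array([[np.cos(y),-np.sin(y)],[np.sin(y),np.cos(y)]])
for i in(1,-1):
  for j in (1,-1): dot((*(R@(120*i,60*j)+[560.2,-388.7]),4),(255,255,0))
cv2.imwrite("pics/mal.png",b)
E
```

```text
(no output)
```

View pics/mal.png

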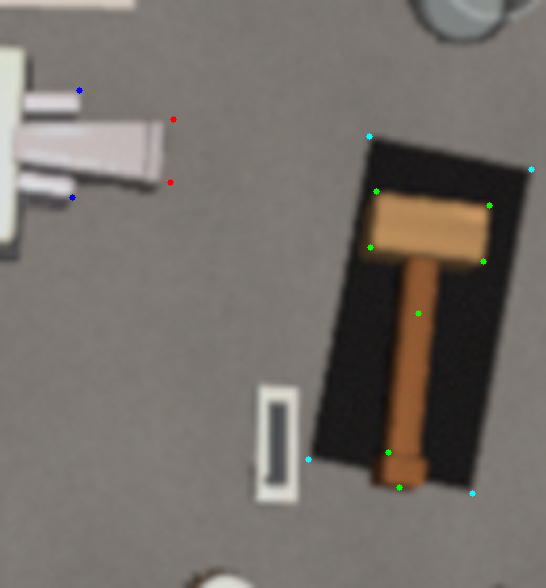

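The wooden mallet on the black mat is confirmed: head at about (430,228) in the crop, and my model fits it. The wedge is already in by about 5 mm. Now I approach and descend.

>>> carry_out --plan '[3.16, 2.26, -0.8, 0, 0, -0.0485, 3.16, 2.26, -0.8, 0, 0, -0.0485, 3.16, 2.26, -0.8, 0, 0, -0.0485, 3.16, 2.26, -0.8, 0, 0, -0.0485, 3.16, 2.26, -0.8, 0, 0, -0.0485, 3.16, 2.26, -0.8, 0, 0, -0.0485, 3.16, 2.26, -0.8, 0, 0, -0.0485, 3.16, 2.26, -0.8, 0, 0, -0.0485, 3.16, 2.26, -0.8, 0, 0, -0.0485, 3.16, 2.26, -0.8, 0, 0, -0.0485, 0, 0, -2, 0, 0, 0, 0, 0, -2, 0, 0, 0, 0, 0, -2, 0, 0, 0, 0, 0, -2, 0, 0, 0, 0, 0, -2, 0, 0, 0, 0, 0, -1, 0, 0, 0, 0, 0, -1, 0, 0, 0, 0, 0, 0, 0, 0, 0]' --grip 8.5

```text
time_s: 2.95
position: [555.5, -378.0, 30.6]
ee_rot: [-3.137, 0.168, 0.001]
contact_force: [0.4, 0.1, -0.1]
gripper_width: 85.5
gripper_force: 0.0
```

>>> carry_out --plan '[0, 0, -0.9, 0, 0, 0, 0, 0, -0.9, 0, 0, 0, 0, 0, 0, 0, 0, 0]'

```text
time_s: 3.32
position: [555.1, -377.8, 12.3]
ee_rot: [-3.136, 0.168, 0.002]
contact_force: [0.3, 0.1, -0.7]
gripper_width: 85.1
gripper_force: 0.0
```

>>> carry_out --plan '[0, 0, 0, 0, 0, 0, 0, 0, 0, 0, 0, 0, 0, 0, 0, 0, 0, 0, 0, 0, 0, 0, 0, 0, 0, 0, 0, 0, 0, 0, 0, 0, 0, 0, 0, 0, 0, 0, 0, 0, 0, 0, 0, 0, 0, 0, 0, 0]' --grip 0

```text
time_s: 4.32
position: [556.0, -378.3, 13.7]
ee_rot: [3.137, -0.168, 0.001]
contact_force: [-0.0, 0.5, 5.5]
gripper_width: 21.0
gripper_force: 59.8
```

>>> carry_out --plan '[0, 0, 1, 0, 0, 0, 0, 0, 2, 0, 0, 0, 0, 0, 2, 0, 0, 0, 0, 0, 1, 0, 0, 0, 0.36, 0.95, 0, 0, 0, 0.007, 0.72, 1.9, 0, 0, 0, 0.007, 0.72, 1.9, 0, 0, 0, 0.007, 0.72, 1.9, 0, 0, 0, 0.007, 0.72, 1.9, 0, 0, 0, 0.007, 0.72, 1.9, 0, 0, 0, 0.007, 0.36, 0.95, 0, 0, 0, 0.014, 0, 0, -1, 0, 0, 0, 0, 0, -1.5, 0, 0, 0, 0, 0, -1, 0, 0, 0, 0, 0, -0.4, 0, 0, 0, 0, 0, 0, 0, 0, 0, 0, 0, 0, 0, 0, 0]'

```text
time_s: 6.45
position: [599.3, -264.4, 34.7]
ee_rot: [3.14, -0.081, 0.001]
contact_force: [0.2, 1.3, -2.4]
gripper_width: 21.1
gripper_force: 59.0
```

```bash
python3 - <<'E'
from h import *
for c in ("top","scene"):
    p,d=bot.grab_frame(c);cv2.imwrite(f"pics/{c}1.png",cv2.cvtColor(p,cv2.COLOR_RGB2BGR));np.save(c+"1.npy",d)
t=cv2.imread("pics/top1.png")[100:240,300:440];s=cv2.imread("pics/scene1.png")[180:340,270:430]
cv2.imwrite("pics/pre.png",np.hstack([cv2.resize(t,(400,400)),cv2.resize(s,(400,400))]))
print(bot.observe()["position"])
E
```

```text
[ 599.28750962 -264.29877802   34.81712402]
```

View pics/pre.png

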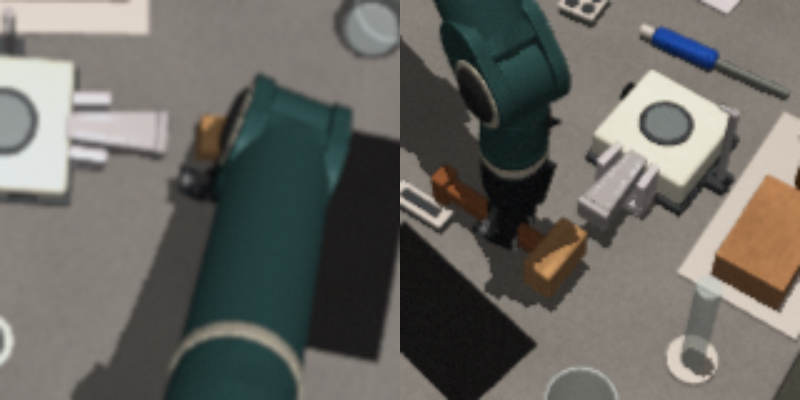

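The mallet is held level and square to the wedge. In the left crop the butt is at (165,130) and the head face at about (198,135), a gap of about 30 mm. First tap.

>>> carry_out --plan '[0.03, 0.6, 0, 0, 0, 0, 0.03, 0.6, 0, 0, 0, 0, 0.03, 0.6, 0, 0, 0, 0, 0.03, 0.6, 0, 0, 0, 0, 0.03, 0.5, 0, 0, 0, 0, 0.03, 0.5, 0, 0, 0, 0, 0.03, 0.5, 0, 0, 0, 0]'

```text
time_s: 7.42
position: [600.6, -228.3, 34.4]
ee_rot: [3.137, -0.085, 0.001]
contact_force: [1.2, -6.8, -3.7]
gripper_width: 20.8
gripper_force: 59.1
```

>>> carry_out --plan '[-0.03, -0.6, 0, 0, 0, 0, -0.05, -1, 0, 0, 0, 0, -0.05, -1, 0, 0, 0, 0, 0, 0, 0, 0, 0, 0]'

```text
time_s: 7.92
position: [599.3, -253.0, 34.2]
ee_rot: [3.14, -0.084, -0.0]
contact_force: [-0.5, 0.4, -1.5]
gripper_width: 21.1
gripper_force: 59.2
```

```bash
cat > wd.py <<'E'
from h import *
import sys
p,d=bot.grab_frame("top");n=sys.argv[1];cv2.imwrite(f"pics/w{n}.png",cv2.cvtColor(p,cv2.COLOR_RGB2BGR))
for f in ("pics/top0.png",f"pics/w{n}.png"):
    g=cv2.imread(f)[138:156,318:372].min(-1).astype(float)   # rows across wedge
    pr=g[4:13].mean(0); gr=np.diff(pr); k=22+int(np.argmin(gr[22:])) if 1 else 0
    # subpixel edge: strongest bright->dark step
    w=-gr[max(k-2,0):k+3]; e=(w.clip(0)*np.arange(k-2,k+3)[:len(w)]).sum()/w.clip(0).sum()+318.5
    print(f,"edge col",round(e,2),"y@z68",px2w("top",e,146.5,z=68)[1].round(1),pr[20:50].astype(int).tolist())
E
python3 wd.py 1
```

```text
pics/top0.png edge col 358.0 y@z68 -194.8 [183, 184, 184, 184, 185, 185, 184, 184, 186, 186, 184, 184, 184, 184, 184, 180, 165, 160, 173, 167, 143, 114, 111, 112, 112, 113, 112, 113, 113, 113]
pics/w1.png edge col 356.44 y@z68 -190.2 [196, 196, 194, 194, 194, 195, 196, 196, 196, 197, 197, 197, 197, 194, 180, 164, 175, 182, 164, 131, 117, 118, 119, 119, 115, 101, 74, 49, 48, 60]
```

>>> carry_out --plan '[0.04, 0.8, 0, 0, 0, 0, 0.04, 0.8, 0, 0, 0, 0, 0.03, 0.6, 0, 0, 0, 0, 0.03, 0.6, 0, 0, 0, 0, 0.03, 0.6, 0, 0, 0, 0, 0, 0, 0, 0, 0, 0]'

```text
time_s: 8.72
position: [601.4, -218.9, 34.4]
ee_rot: [3.138, -0.083, 0.001]
contact_force: [0.3, -4.9, -3.9]
gripper_width: 21.1
gripper_force: 59.1
```

>>> carry_out --plan '[-0.03, -0.6, 0, 0, 0, 0, -0.05, -1, 0, 0, 0, 0, -0.05, -1, 0, 0, 0, 0, 0, 0, 0, 0, 0, 0]'

```text
time_s: 9.22
position: [599.7, -244.9, 34.3]
ee_rot: [3.14, -0.084, -0.0]
contact_force: [-0.3, 0.3, -1.6]
gripper_width: 20.9
gripper_force: 59.3
```

```bash
python3 wd.py 2
```

```text
pics/top0.png edge col 358.0 y@z68 -194.8 [183, 184, 184, 184, 185, 185, 184, 184, 186, 186, 184, 184, 184, 184, 184, 180, 165, 160, 173, 167, 143, 114, 111, 112, 112, 113, 112, 113, 113, 113]
pics/w2.png edge col 353.44 y@z68 -181.5 [192, 193, 195, 197, 199, 199, 198, 197, 197, 197, 195, 181, 165, 178, 183, 165, 131, 118, 118, 118, 119, 114, 100, 72, 52, 49, 59, 63, 58, 49]
```

>>> carry_out --plan '[0.04, 0.8, 0, 0, 0, 0, 0.04, 0.8, 0, 0, 0, 0, 0.03, 0.7, 0, 0, 0, 0, 0.03, 0.7, 0, 0, 0, 0, 0.03, 0.6, 0, 0, 0, 0, 0, 0, 0, 0, 0, 0]'

```text
time_s: 10.02
position: [601.9, -208.8, 34.4]
ee_rot: [3.138, -0.083, 0.001]
contact_force: [0.8, -5.0, -3.2]
gripper_width: 21.3
gripper_force: 59.2
```

>>> carry_out --plan '[-0.03, -0.6, 0, 0, 0, 0, -0.05, -1, 0, 0, 0, 0, -0.05, -1, 0, 0, 0, 0, 0, 0, 0, 0, 0, 0]'

```text
time_s: 10.52
position: [600.2, -234.9, 34.3]
ee_rot: [3.14, -0.084, -0.0]
contact_force: [0.1, 1.9, -2.1]
gripper_width: 21.1
gripper_force: 59.4
```

>>> carry_out --plan '[0.04, 0.8, 0, 0, 0, 0, 0.04, 0.8, 0, 0, 0, 0, 0.03, 0.7, 0, 0, 0, 0, 0.03, 0.7, 0, 0, 0, 0, 0.03, 0.6, 0, 0, 0, 0, 0, 0, 0, 0, 0, 0]'

```text
time_s: 11.28
position: [602.2, -198.8, 34.4]
ee_rot: [3.138, -0.083, 0.001]
contact_force: [-0.4, -5.0, -3.4]
gripper_width: 20.8
gripper_force: 59.2
```

>>> carry_out --plan '[-0.03, -0.6, 0, 0, 0, 0, -0.05, -1, 0, 0, 0, 0, -0.05, -1, 0, 0, 0, 0, 0, 0, 0, 0, 0, 0]'

```text
time_s: 11.78
position: [600.6, -224.9, 34.3]
ee_rot: [3.14, -0.084, -0.0]
contact_force: [-0.2, 1.1, -2.6]
gripper_width: 21.4
gripper_force: 59.4
```

```bash
python3 wd.py 3
```

```text
pics/top0.png edge col 358.0 y@z68 -194.8 [183, 184, 184, 184, 185, 185, 184, 184, 186, 186, 184, 184, 184, 184, 184, 180, 165, 160, 173, 167, 143, 114, 111, 112, 112, 113, 112, 113, 113, 113]
pics/w3.png edge col 346.5 y@z68 -161.2 [197, 196, 196, 194, 180, 166, 178, 183, 166, 133, 119, 118, 118, 118, 116, 111, 94, 64, 49, 58, 61, 53, 39, 30, 33, 48, 68, 78, 75, 66]
```

>>> carry_out --plan '[0.04, 0.8, 0, 0, 0, 0, 0.04, 0.8, 0, 0, 0, 0, 0.03, 0.7, 0, 0, 0, 0, 0.03, 0.5, 0, 0, 0, 0, 0.02, 0.3, 0, 0, 0, 0, 0.02, 0.3, 0, 0, 0, 0]'

```text
time_s: 12.58
position: [602.2, -193.0, 34.5]
ee_rot: [3.136, -0.086, 0.0]
contact_force: [-2.0, -11.9, -2.7]
gripper_width: 21.0
gripper_force: 59.5
```

>>> carry_out --plan '[-0.04, -0.6, 0, 0, 0, 0, -0.05, -1, 0, 0, 0, 0, -0.05, -1, 0, 0, 0, 0, 0, 0, 0, 0, 0, 0]'

```text
time_s: 13.08
position: [601.1, -216.7, 34.3]
ee_rot: [3.14, -0.083, -0.0]
contact_force: [0.5, 0.1, -3.0]
gripper_width: 21.3
gripper_force: 59.6
```

```bash
python3 wd.py 4
```

```text
pics/top0.png edge col 358.0 y@z68 -194.8 [183, 184, 184, 184, 185, 185, 184, 184, 186, 186, 184, 184, 184, 184, 184, 180, 165, 160, 173, 167, 143, 114, 111, 112, 112, 113, 112, 113, 113, 113]
pics/w4.png edge col 344.66 y@z68 -155.9 [193, 193, 183, 170, 175, 182, 169, 139, 121, 118, 118, 117, 112, 97, 67, 47, 54, 59, 48, 34, 29, 36, 51, 64, 66, 62, 57, 54, 50, 46]
```

Force rose to 12 N and the edge is at y≈-156, so it is about home. One more tap to confirm it has stopped advancing.

>>> carry_out --plan '[0.04, 0.8, 0, 0, 0, 0, 0.03, 0.7, 0, 0, 0, 0, 0.03, 0.5, 0, 0, 0, 0, 0.02, 0.4, 0, 0, 0, 0, 0.02, 0.3, 0, 0, 0, 0, 0.02, 0.3, 0, 0, 0, 0]'

```text
time_s: 13.88
position: [602.0, -192.7, 34.6]
ee_rot: [3.132, -0.091, 0.001]
contact_force: [-1.2, -17.1, -3.1]
gripper_width: 21.0
gripper_force: 60.0
```

>>> carry_out --plan '[-0.04, -0.7, 0, 0, 0, 0, -0.05, -1, 0, 0, 0, 0, -0.05, -1, 0, 0, 0, 0, 0, 0, 0, 0, 0, 0]'

```text
time_s: 14.38
position: [601.3, -213.4, 34.3]
ee_rot: [3.14, -0.083, -0.0]
contact_force: [-0.0, -0.6, -2.3]
gripper_width: 21.2
gripper_force: 59.9
```

```bash
python3 wd.py 5|tail -1|cut -c1-70
```

```text
pics/w5.png edge col 344.64 y@z68 -155.8 [194, 192, 183, 170, 175, 182
```

Wedge is home: force 17 N, and the edge stayed at y=-155.8. Laying the mallet down.

>>> carry_out --plan '[0, -0.5, 1.5, 0, 0, 0, 0, -1, 1.5, 0, 0, 0, -0.31, -1.63, 0, 0, 0, -0.0136, -0.31, -1.63, 0, 0, 0, -0.0136, -0.31, -1.63, 0, 0, 0, -0.0136, -0.31, -1.63, 0, 0, 0, -0.0136, -0.31, -1.63, 0, 0, 0, -0.0136, -0.31, -1.63, 0, 0, 0, -0.0136, -0.31, -1.63, 0, 0, 0, -0.0136, -0.31, -1.63, 0, 0, 0, -0.0136, -0.31, -1.63, 0, 0, 0, -0.0136, -0.31, -1.63, 0, 0, 0, -0.0136, 0, 0, -1.5, 0, 0, 0, 0, 0, -1.5, 0, 0, 0, 0, 0, -1, 0, 0, 0, 0, 0, -0.6, 0, 0, 0, 0, 0, -0.3, 0, 0, 0, 0, 0, 0, 0, 0, 0]'

```text
time_s: 16.68
position: [570.7, -390.1, 15.3]
ee_rot: [3.128, -0.293, -0.0]
contact_force: [0.8, 0.7, -2.4]
gripper_width: 21.3
gripper_force: 60.0
```

>>> carry_out --plan '[0, 0, -0.1, 0, 0, 0, 0, 0, -0.1, 0, 0, 0, 0, 0, 0, 0, 0, 0]'

```text
time_s: 17.05
position: [570.8, -390.4, 13.8]
ee_rot: [3.127, -0.294, 0.001]
contact_force: [-0.1, 0.4, -0.3]
gripper_width: 20.8
gripper_force: 60.2
```

>>> carry_out --plan '[0, 0, 0, 0, 0, 0, 0, 0, 0, 0, 0, 0, 0, 0, 0, 0, 0, 0, 0, 0, 0, 0, 0, 0, 0, 0, 0, 0, 0, 0, 0, 0, 0, 0, 0, 0]' --grip 8.5

```text
time_s: 17.8
position: [570.5, -390.2, 13.3]
ee_rot: [3.128, -0.294, -0.0]
contact_force: [0.3, -0.0, -1.0]
gripper_width: 84.9
gripper_force: 0.0
```

>>> carry_out --plan '[0, 0, 1.5, 0, 0, 0, 0, 0, 2.5, 0, 0, 0, 0, 0, 2.5, 0, 0, 0, 0, 0, 2.5, 0, 0, 0, 0, 0, 3, 0, 0, 0, -0.65, 4.86, 0.5, 0, 0, 0.016, -0.65, 4.86, 0.5, 0, 0, 0.016, -0.65, 4.86, 0.5, 0, 0, 0.016, -0.65, 4.86, 0.5, 0, 0, 0.016, -0.65, 4.86, 0.5, 0, 0, 0.016, -0.65, 4.86, 0, 0, 0, 0.016, -0.65, 4.86, 0, 0, 0, 0.016, -0.65, 4.86, 0, 0, 0, 0.016, -0.65, 4.86, 0, 0, 0, 0.016, -0.65, 4.86, 0, 0, 0, 0.016, -0.65, 4.86, 0, 0, 0, 0.016, -0.65, 4.86, 0, 0, 0, 0.016, -0.65, 4.86, 0, 0, 0, 0.016, -0.65, 4.86, 0, 0, 0, 0.016]'

```text
time_s: 20.18
position: [479.7, 291.8, 159.7]
ee_rot: [-3.141, -0.058, -0.003]
contact_force: [-0.2, 0.1, 0.7]
gripper_width: 84.9
gripper_force: 0.0
```

```bash
cat > look.py <<'E'
from h import *
import sys
p,d=bot.grab_frame("top");n=sys.argv[1];cv2.imwrite(f"pics/l{n}.png",cv2.cvtColor(p,cv2.COLOR_RGB2BGR));P=cloud("top",d)
o=bot.observe();r=o["ee_rot"];print("tcp",o["position"].round(1),"yaw",np.rad2deg(2*np.arctan2(r[1],r[0])).round(1))
for nm in ("mallet","long_plate","square_dish","round_dish","slide_case"):
  for b in bot.boxes_of("top",nm)[:3]:
    u,v=b["point"];w=px2w("top",u,v,z=20);s=""
    if nm not in("mallet","long_plate") and b["score"]>.4:
        U,V=int(u),int(v);box=(max(U-25,0),max(V-25,0),U+25,V+25)
        q=comp(p,box,20 if w[1]<240 or w[0]<395 else 28,lambda p:p.min(-1)>130,P[...,2]>9.5)
        if len(q)>20:
            z=P[V-3:V+4,U-3:U+4,2].mean().round(1)
            s=[fit(q),rect(q)[4],z]
    print(nm,round(b["score"],2),np.round([u,v]),w.round(0)[:2],s)
E
python3 look.py 1
```

```text
tcp [477.3 300.1 160.1] yaw -357.4
mallet 0.82 [447. 274.] [ 293. -464.] 
mallet 0.55 [420. 170.] [ 601. -387.] 
square_dish 0.91 [244. 221.] [441. 138.] [(array([446.2, 132. ]), array([58.8]), array([56.9]), np.float64(4.8)), np.float64(4.8), np.float64(19.9)]
round_dish 0.58 [296. 217.] [454. -17.] [(array([450.6, -10.4]), array([56.4]), array([59.2]), np.float64(0.7)), np.float64(0.7), np.float64(20.0)]
slide_case 0.61 [386. 225.] [ 436. -285.] [(array([ 433.2, -292.7]), array([29.8]), array([80.3]), np.float64(89.9)), np.float64(89.9), np.float64(16.0)]
slide_case 0.19 [332. 142.] [ 681. -120.]
```

```bash
python3 - <<'E'
from h import *
o=bot.observe();print(o["position"].round(1),o["ee_rot"].round(3))
def up(f,u,v,z,r=16,thr=135):
    a=cv2.imread(f)[v-r:v+r,u-r:u+r].min(-1);b=cv2.resize(a,None,fx=8,fy=8,interpolation=cv2.INTER_CUBIC)
    c,_=cv2.findContours((b>thr).astype(np.uint8),0,cv2.CHAIN_APPROX_NONE);c=max(c,key=cv2.contourArea)[:,0]
    w=np.array([px2w("top",(x+.5)/8-.5+u-r,(y+.5)/8-.5+v-r,z=z)[:2] for x,y in c])
    return rect(w)
for f in("pics/top0.png","pics/l1.png"):
    print(up(f,245,220,20),up(f,294,219,20))
print(up("pics/l1.png",387,224,20,20))
E
```

```text
[480.1 288.9 158.8] [3.14e+00 5.50e-02 1.00e-03]
[444.9 134.2  63.5  62.7   1.4] [449.5  -9.8  63.5  63.6  45.7]
[445.3 134.4  65.   63.9   2.5] [449.6  -9.7  64.8  65.7  45.7]
[ 432.2 -293.3   88.9   34.     1.4]
```

>>> carry_out --plan '[-0.7, -2, 0, 0, 0, 0, -0.7, -3.5, 0, 0, 0, 0, -0.7, -4, 0, 0, 0, 0, -0.7, -4, 0, 0, 0, 0, -0.7, -2, 0, 0, 0, 0, 0, 0, -1.5, 0, 0, 0, 0, 0, -2.5, 0, 0, 0, 0, 0, -2.5, 0, 0, 0, 0, 0, -2.5, 0, 0, 0, 0, 0, -2.5, 0, 0, 0, 0, 0, -1.5, 0, 0, 0, 0, 0, -1.3, 0, 0, 0, 0, 0, -0.8, 0, 0, 0, 0, 0, 0, 0, 0, 0]'

```text
time_s: 22.22
position: [444.4, 135.2, 7.0]
ee_rot: [3.141, 0.058, -0.001]
contact_force: [0.5, -0.4, -0.5]
gripper_width: 85.2
gripper_force: 0.0
```

>>> carry_out --plan '[0, 0, -0.4, 0, 0, 0, 0, 0, -0.4, 0, 0, 0, 0, 0, 0, 0, 0, 0]'

```text
time_s: 22.6
position: [444.5, 135.2, -0.8]
ee_rot: [3.141, 0.058, -0.0]
contact_force: [0.2, 0.0, 0.2]
gripper_width: 85.3
gripper_force: 0.0
```

>>> carry_out --plan '[0, 0, 0, 0, 0, 0, 0, 0, 0, 0, 0, 0, 0, 0, 0, 0, 0, 0, 0, 0, 0, 0, 0, 0, 0, 0, 0, 0, 0, 0, 0, 0, 0, 0, 0, 0]' --grip 0

```text
time_s: 23.35
position: [444.7, 135.3, -0.1]
ee_rot: [3.141, 0.058, 0.001]
contact_force: [-1.4, 0.1, 6.5]
gripper_width: 58.4
gripper_force: 64.1
```

>>> carry_out --plan '[0, 0, 0.5, 0, 0, 0, 0, 0, 1, 0, 0, 0, 0, 0, 2, 0, 0, 0, 0, 0, 3, 0, 0, 0, 0, 0, 3, 0, 0, 0, 0, 0, 3, 0, 0, 0, 0, 0, 1.5, 0, 0, 0, 0, 0, 1, 0, 0, 0, 0.7, -0.5, 0, 0, 0, 0, 1.5, -1.07, 0, 0, 0, 0, 2.2, -1.57, 0, 0, 0, 0, 2.2, -1.57, 0, 0, 0, 0, 2.2, -1.57, 0, 0, 0, 0, 2.2, -1.57, 0, 0, 0, 0, 2.2, -1.57, 0, 0, 0, 0, 2.2, -1.57, 0, 0, 0, 0, 2.2, -1.57, 0, 0, 0, 0, 2.2, -1.57, 0, 0, 0, 0, 1.75, -1.27, 0, 0, 0, 0, 1.2, -0.8, 0, 0, 0, 0]'

```text
time_s: 25.85
position: [672.6, -29.1, 147.5]
ee_rot: [3.14, 0.055, -0.003]
contact_force: [0.3, 0.5, -0.9]
gripper_width: 58.8
gripper_force: 64.4
```

>>> carry_out --plan '[0, 0, 0, 0, 0, 0, 0, 0, 0, 0, 0, 0, 0, 0, 0, 0, 0, 0]'

```text
time_s: 26.22
position: [671.5, -26.0, 149.3]
ee_rot: [-3.141, -0.059, 0.001]
contact_force: [0.2, 0.9, -0.6]
gripper_width: 58.4
gripper_force: 64.4
```

```bash
python3 - <<'E'
from h import *
for c in ("scene","top"):
    p,d=bot.grab_frame(c);cv2.imwrite(f"pics/hold_{c}.png",cv2.cvtColor(p,cv2.COLOR_RGB2BGR))
s=cv2.imread("pics/hold_scene.png");u,v=map(int,w2px("scene",(672,-27,150)));print(u,v)
b=cv2.resize(s[v-70:v+70,u-70:u+70],(560,560),interpolation=cv2.INTER_CUBIC)
for q in ((672.5,-27.2,150),(739.5,-30.7,150),(672.5,-27.2,60)):
    x,y=w2px("scene",q);cv2.circle(b,(int((x-u+70)*4),int((y-v+70)*4)),3,(0,255,0),-1)
cv2.imwrite("pics/hold1.png",b);o=bot.observe();print(o["position"],o["ee_rot"],o["contact_force"])
E
```

```text
378 211
[671.75357407 -26.11860816 149.54271392] [-3.14089377e+00 -5.91664213e-02 -9.92804306e-05] [-0.36982081 -0.71950297 -0.36570526]
```

View pics/hold1.png

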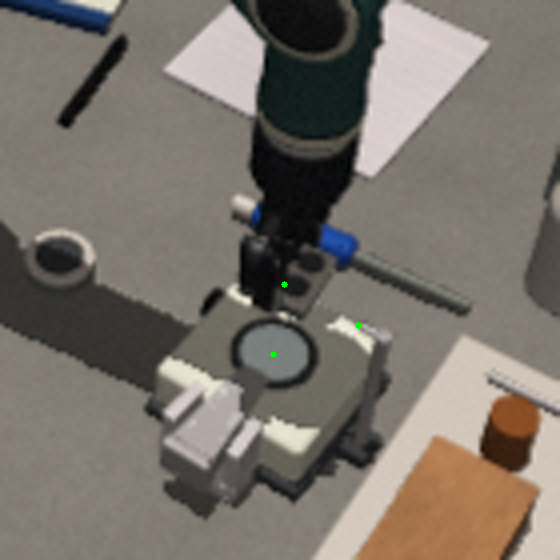

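The crop shows the square dish held over the window. Its visible part is at about (305,280), near the projected mark at (284,284), with the pointer at (358,325). Holding.

>>> carry_out --plan '[0.05, 0, 0, 0, 0, 0, 0, 0, 0, 0, 0, 0, 0, 0, 0, 0, 0, 0, 0, 0, 0, 0, 0, 0, 0, 0, 0, 0, 0, 0, 0, 0, 0, 0, 0, 0, 0, 0, 0, 0, 0, 0, 0, 0, 0, 0, 0, 0, 0, 0, 0, 0, 0, 0, 0, 0, 0, 0, 0, 0, 0, 0, 0, 0, 0, 0, 0, 0, 0, 0, 0, 0, 0, 0, 0, 0, 0, 0, 0, 0, 0, 0, 0, 0, 0, 0, 0, 0, 0, 0, 0, 0, 0, 0, 0, 0, 0, 0, 0, 0, 0, 0, 0, 0, 0, 0, 0, 0, 0, 0, 0, 0, 0, 0, 0, 0, 0, 0, 0, 0]'

```text
time_s: 28.82
position: [672.5, -26.8, 149.3]
ee_rot: [3.141, 0.058, -0.0]
contact_force: [1.1, -0.8, 0.1]
gripper_width: 58.8
gripper_force: 64.4
```

```bash
python3 - <<'E'
from h import *
p,d=bot.grab_frame("scene");P=cloud("scene",d)
m=(abs(P[...,0]-672)<45)&(abs(P[...,1]+27)<45)&(P[...,2]>140)&(P[...,2]<178)&(p.min(-1)>100)
q=P[m];print(len(q))
if len(q)>20:
    print(q.min(0).round(),q.max(0).round(),q.mean(0).round(1))
    A=np.c_[q[:,:2]-[672,-27],np.ones(len(q))];print(np.linalg.lstsq(A,q[:,2],rcond=None)[0].round(3))
print(bot.observe()["position"])
E
```

```text
0
[672.5292985  -26.77805836 149.30484839]
```

>>> carry_out --plan '[0, 0, 0, 0, 0, 0, 0, 0, 0, 0, 0, 0, 0, 0, 0, 0, 0, 0, 0, 0, 0, 0, 0, 0, 0, 0, 0, 0, 0, 0, 0, 0, 0, 0, 0, 0]'

```text
time_s: 29.62
position: [672.6, -26.8, 149.3]
ee_rot: [3.141, 0.058, 0.0]
contact_force: [-0.2, 0.4, -0.5]
gripper_width: 58.1
gripper_force: 64.4
```

>>> carry_out --plan '[-0.5, 0.8, 0, 0, 0, 0, -1.2, 1.8, 0, 0, 0, 0, -2.1, 3.2, 0, 0, 0, 0, -2.1, 3.2, 0, 0, 0, 0, -2.1, 3.2, 0, 0, 0, 0, -2.1, 3.2, 0, 0, 0, 0, -2.1, 3.2, 0, 0, 0, 0, -2.1, 3.2, 0, 0, 0, 0, -2.1, 3.2, 0, 0, 0, 0, -2.1, 3.2, 0, 0, 0, 0, -2.1, 3.2, 0, 0, 0, 0, -1.1, 1.8, 0, 0, 0, 0, -0.5, 0.8, 0, 0, 0, 0, 0, 0, -1, 0, 0, 0, 0, 0, -2.5, 0, 0, 0, 0, 0, -3, 0, 0, 0, 0, 0, -3, 0, 0, 0, 0, 0, -2.5, 0, 0, 0, 0, 0, -1.2, 0, 0, 0, 0, 0, -0.5, 0, 0, 0]'

```text
time_s: 32.12
position: [450.7, 312.4, 11.6]
ee_rot: [3.14, 0.056, -0.001]
contact_force: [0.0, -0.9, -0.4]
gripper_width: 58.8
gripper_force: 64.3
```

>>> carry_out --plan '[0, 0, -0.2, 0, 0, 0, 0, 0, -0.2, 0, 0, 0, 0, 0, -0.1, 0, 0, 0, 0, 0, 0, 0, 0, 0]'

```text
time_s: 32.62
position: [450.9, 313.5, 8.0]
ee_rot: [-3.141, -0.058, -0.001]
contact_force: [-0.2, 0.0, 3.1]
gripper_width: 58.8
gripper_force: 64.8
```

>>> carry_out --plan '[0, 0, 0, 0, 0, 0, 0, 0, 0, 0, 0, 0, 0, 0, 0, 0, 0, 0, 0, 0, 0, 0, 0, 0, 0, 0, 0, 0, 0, 0]' --grip 8.5

```text
time_s: 33.25
position: [450.5, 313.2, 7.2]
ee_rot: [3.141, 0.058, -0.0]
contact_force: [0.5, -0.2, -0.1]
gripper_width: 84.7
gripper_force: 0.0
```

>>> carry_out --plan '[0, 0, 0.5, 0, 0, 0, 0, 0, 1.5, 0, 0, 0, 0, 0, 2.5, 0, 0, 0, 0, 0, 3, 0, 0, 0, 0, 0, 3, 0, 0, 0, 0, -2, 3, 0, 0, 0, 0, -3.5, 1.7, 0, 0, 0, 0, -3.5, 0, 0, 0, 0, 0, -3.5, 0, 0, 0, 0, 0, -2.5, 0, 0, 0, 0, 0, -1.3, 0, 0, 0, 0, 0, 0, 0, 0, 0, 0]'

```text
time_s: 34.75
position: [450.8, 149.9, 159.9]
ee_rot: [-3.141, -0.056, -0.001]
contact_force: [-0.2, 0.5, -0.3]
gripper_width: 85.0
gripper_force: 0.0
```

```bash
sed -i 's/^for nm in/up=1\nfor nm in/' look.py; python3 look.py 2; python3 - <<'E'
import cv2
a=cv2.imread("pics/l2.png");cv2.imwrite("pics/l2c.png",cv2.resize(a[90:330,110:460],None,fx=2.2,fy=2.2,interpolation=cv2.INTER_CUBIC))
E
```

```text
tcp [450.7 150.9 159.8] yaw -357.9
mallet 0.77 [447. 273.] [ 296. -465.] 
mallet 0.61 [421. 172.] [ 596. -390.] 
long_plate 0.63 [421. 170.] [ 600. -389.] 
square_dish 0.28 [296. 219.] [448. -15.] 
round_dish 0.62 [295. 219.] [448. -14.] [(array([450.6, -10.4]), array([56.4]), array([59.2]), np.float64(0.7)), np.float64(0.7), np.float64(20.1)]
slide_case 0.78 [387. 225.] [ 434. -286.] [(array([ 433.2, -292.7]), array([29.8]), array([80.3]), np.float64(89.9)), np.float64(89.9), np.float64(45.9)]
slide_case 0.42 [416. 190.] [ 542. -372.]
```

View pics/l2c.png

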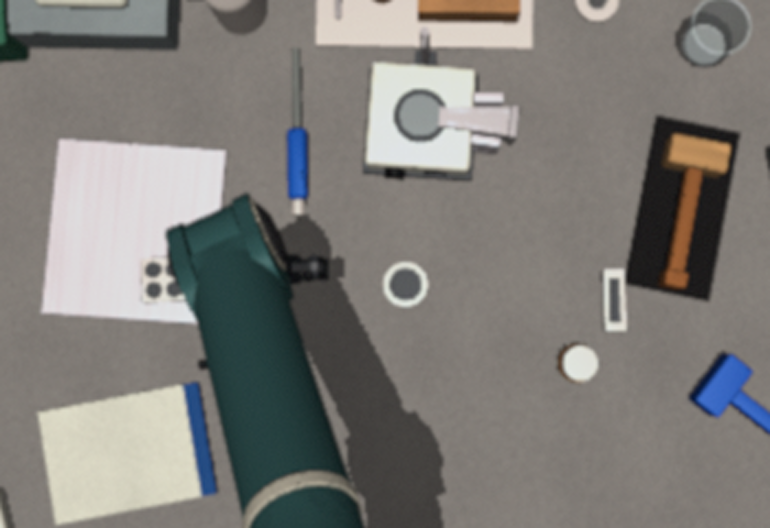

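Crop: the square dish is flat on the tray at (163,280), the mallet is on its mat at (690,210), the wedge is home and the round dish is at (406,285). The slide case at (615,300) has been knocked. Now the round dish.

>>> carry_out --plan '[0, -2, 0, 0, 0, 0, 0, -4, 0, 0, 0, 0, 0, -4, 0, 0, 0, 0, -0.1, -4, 0, 0, 0, 0, 0, -2.1, 0, 0, 0, 0, 0, 0, -1.5, 0, 0, 0, 0, 0, -2.5, 0, 0, 0, 0, 0, -2.5, 0, 0, 0, 0, 0, -2.5, 0, 0, 0, 0, 0, -2.5, 0, 0, 0, 0, 0, -1.5, 0, 0, 0, 0, 0, -1.3, 0, 0, 0, 0, 0, -0.8, 0, 0, 0, 0, 0, -0.5, 0, 0, 0, 0, 0, -0.4, 0, 0, 0, 0, 0, 0, 0, 0, 0]'

```text
time_s: 37.05
position: [449.6, -10.8, -0.7]
ee_rot: [3.141, 0.058, 0.0]
contact_force: [0.0, -0.2, 0.0]
gripper_width: 84.6
gripper_force: 0.0
```

>>> carry_out --plan '[0, 0, 0, 0, 0, 0, 0, 0, 0, 0, 0, 0, 0, 0, 0, 0, 0, 0, 0, 0, 0, 0, 0, 0, 0, 0, 0, 0, 0, 0, 0, 0, 0, 0, 0, 0]' --grip 0

```text
time_s: 37.8
position: [449.8, -10.8, 0.1]
ee_rot: [3.141, 0.058, 0.001]
contact_force: [-2.7, 0.4, 7.4]
gripper_width: 59.7
gripper_force: 63.0
```

>>> carry_out --plan '[0, 0, 0.5, 0, 0, 0, 0, 0, 1, 0, 0, 0, 0, 0, 2, 0, 0, 0, 0, 0, 3, 0, 0, 0, 0, 0, 3, 0, 0, 0, 0, 0, 3, 0, 0, 0, 0, 0, 1.5, 0, 0, 0, 0, 0, 1, 0, 0, 0, 0.7, -0.135, 0, 0, 0, 0, 1.5, -0.135, 0, 0, 0, 0, 2.15, -0.135, 0, 0, 0, 0, 2.15, -0.135, 0, 0, 0, 0, 2.15, -0.135, 0, 0, 0, 0, 2.15, -0.135, 0, 0, 0, 0, 2.15, -0.135, 0, 0, 0, 0, 2.15, -0.135, 0, 0, 0, 0, 2.15, -0.135, 0, 0, 0, 0, 2.15, -0.135, 0, 0, 0, 0, 1.7, -0.135, 0, 0, 0, 0, 1.2, -0.135, 0, 0, 0, 0]'

```text
time_s: 40.3
position: [673.3, -27.1, 147.5]
ee_rot: [3.141, 0.058, -0.003]
contact_force: [-0.2, -0.8, -1.0]
gripper_width: 60.1
gripper_force: 64.6
```

>>> carry_out --plan '[0, 0, 0, 0, 0, 0, 0, 0, 0, 0, 0, 0, 0, 0, 0, 0, 0, 0]'

```text
time_s: 40.67
position: [672.1, -26.9, 149.3]
ee_rot: [-3.141, -0.058, 0.001]
contact_force: [-0.9, -0.2, 0.7]
gripper_width: 59.3
gripper_force: 64.6
```

```bash
python3 - <<'E'
from h import *
p,d=bot.grab_frame("scene");P=cloud("scene",d)
m=(abs(P[...,0]-672)<40)&(abs(P[...,1]+27)<40)&(P[...,2]>163)&(P[...,2]<180)&(abs(P[...,0]-672)>14)
q=P[m];print(len(q))
if len(q)>10:
    print(q.min(0).round(),q.max(0).round(),q.mean(0).round(1))
    A=np.c_[q[:,:2]-[672,-27],np.ones(len(q))];print(np.linalg.lstsq(A,q[:,2],rcond=None)[0].round(3))
s=cv2.cvtColor(p,cv2.COLOR_RGB2BGR);u,v=378,211
cv2.imwrite("pics/hold2.png",cv2.resize(s[v-40:v+40,u-40:u+40],(560,560),interpolation=cv2.INTER_CUBIC))
print(bot.observe()["position"])
E
```

```text
62
[654. -56. 165.] [701.  -3. 176.] [691.7 -29.4 170.8]
[-1.10000e-02  3.20000e-02  1.71061e+02]
[672.16384304 -26.93635194 149.48754466]
```

View pics/hold2.png

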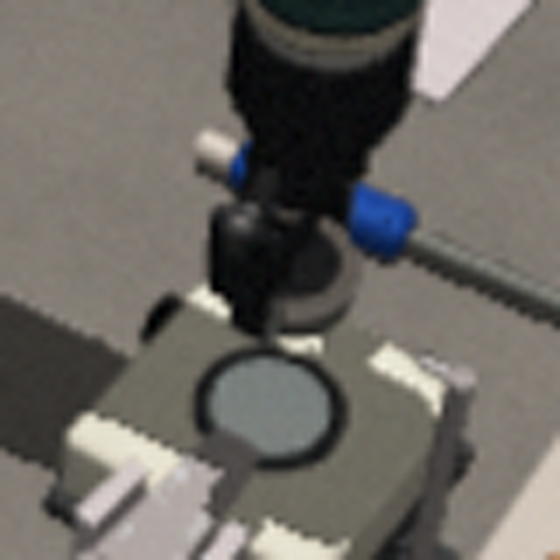

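The round dish is over the window at (310,280). A plane fit shows it level within about 2°, with its top at z=171, so its underside is at about 150. Holding.

>>> carry_out --plan '[0, 0, 0, 0, 0, 0, 0, 0, 0, 0, 0, 0, 0, 0, 0, 0, 0, 0, 0, 0, 0, 0, 0, 0, 0, 0, 0, 0, 0, 0, 0, 0, 0, 0, 0, 0, 0, 0, 0, 0, 0, 0, 0, 0, 0, 0, 0, 0, 0, 0, 0, 0, 0, 0, 0, 0, 0, 0, 0, 0, 0, 0, 0, 0, 0, 0, 0, 0, 0, 0, 0, 0, 0, 0, 0, 0, 0, 0, 0, 0, 0, 0, 0, 0, 0, 0, 0, 0, 0, 0, 0, 0, 0, 0, 0, 0, 0, 0, 0, 0, 0, 0, 0, 0, 0, 0, 0, 0, 0, 0, 0, 0, 0, 0, 0, 0, 0, 0, 0, 0]'

```text
time_s: 43.22
position: [672.5, -27.0, 149.3]
ee_rot: [3.141, 0.058, 0.0]
contact_force: [-0.1, 0.4, -1.1]
gripper_width: 59.6
gripper_force: 64.6
```

>>> carry_out --plan '[0, 0, 0, 0, 0, 0, 0, 0, 0, 0, 0, 0, 0, 0, 0, 0, 0, 0, 0, 0, 0, 0, 0, 0, 0, 0, 0, 0, 0, 0, 0, 0, 0, 0, 0, 0]'

```text
time_s: 43.98
position: [672.5, -27.0, 149.3]
ee_rot: [3.141, 0.058, -0.0]
contact_force: [-0.1, 0.0, -0.2]
gripper_width: 59.8
gripper_force: 64.6
```

>>> carry_out --plan '[-0.2, 0.8, 0, 0, 0, 0, -0.5, 1.8, 0, 0, 0, 0, -0.87, 3.13, 0, 0, 0, 0, -0.87, 3.13, 0, 0, 0, 0, -0.87, 3.13, 0, 0, 0, 0, -0.87, 3.13, 0, 0, 0, 0, -0.87, 3.13, 0, 0, 0, 0, -0.87, 3.13, 0, 0, 0, 0, -0.87, 3.13, 0, 0, 0, 0, -0.87, 3.13, 0, 0, 0, 0, -0.87, 3.13, 0, 0, 0, 0, -0.45, 1.73, 0, 0, 0, 0, -0.22, 0.8, 0, 0, 0, 0, 0, 0, -1, 0, 0, 0, 0, 0, -2.5, 0, 0, 0, 0, 0, -3, 0, 0, 0, 0, 0, -3, 0, 0, 0, 0, 0, -2.5, 0, 0, 0, 0, 0, -1.2, 0, 0, 0, 0, 0, -0.5, 0, 0, 0]'

```text
time_s: 46.48
position: [580.7, 304.9, 11.5]
ee_rot: [3.14, 0.056, -0.001]
contact_force: [0.1, 0.2, -1.3]
gripper_width: 60.0
gripper_force: 64.6
```

>>> carry_out --plan '[0, 0, -0.2, 0, 0, 0, 0, 0, -0.2, 0, 0, 0, 0, 0, -0.1, 0, 0, 0, 0, 0, 0, 0, 0, 0]'

```text
time_s: 46.98
position: [580.9, 306.3, 8.2]
ee_rot: [-3.141, -0.058, -0.001]
contact_force: [-1.4, 0.1, 4.9]
gripper_width: 59.7
gripper_force: 65.1
```

>>> carry_out --plan '[0, 0, 0, 0, 0, 0, 0, 0, 0, 0, 0, 0, 0, 0, 0, 0, 0, 0, 0, 0, 0, 0, 0, 0, 0, 0, 0, 0, 0, 0]' --grip 8.5

```text
time_s: 47.6
position: [580.5, 306.0, 7.2]
ee_rot: [3.141, 0.058, -0.0]
contact_force: [0.6, 0.0, 0.4]
gripper_width: 85.2
gripper_force: 0.0
```

>>> carry_out --plan '[0, 0, 0.5, 0, 0, 0, 0, 0, 1.5, 0, 0, 0, 0, 0, 2.5, 0, 0, 0, 0, 0, 3, 0, 0, 0, 0, 0, 3, 0, 0, 0, 0, 0, 3, 0, 0, 0, -0.5, -2, 1.8, 0, 0, 0, -1, -4, 0, 0, 0, 0, -1, -4, 0, 0, 0, 0, -1, -5, 0, 0, 0, 0, -1, -5, 0, 0, 0, 0, -1, -5, 0, 0, 0, 0, -1, -5, 0, 0, 0, 0, -1, -5, 0, 0, 0, 0, -0.5, -3, 0, 0, 0, 0, 0, -2, 0, 0, 0, 0, 0, 0, 0, 0, 0, 0]'

```text
time_s: 49.72
position: [500.7, -95.6, 161.4]
ee_rot: [3.14, 0.052, 0.003]
contact_force: [0.1, 0.3, -0.5]
gripper_width: 85.2
gripper_force: 0.0
```

```bash
python3 look.py 3; python3 - <<'E'
from h import *
f="pics/l3.png";u,v,r=387,224,20
a=cv2.imread(f)[v-r:v+r,u-r:u+r].min(-1);b=cv2.resize(a,None,fx=8,fy=8,interpolation=cv2.INTER_CUBIC)
c,_=cv2.findContours((b>135).astype(np.uint8),0,cv2.CHAIN_APPROX_NONE);c=max(c,key=cv2.contourArea)[:,0]
print(rect(np.array([px2w("top",(x+.5)/8-.5+u-r,(y+.5)/8-.5+v-r,z=20)[:2] for x,y in c])))
E
```

```text
tcp [500.8 -94.  161.2] yaw -358.0
mallet 0.98 [450. 272.] [ 298. -472.] 
mallet 0.82 [422. 172.] [ 595. -391.] 
long_plate 0.55 [373. 252.] [ 355. -245.] 
round_dish 0.79 [190. 174.] [578. 301.] [(array([578.2, 302. ]), array([94.8]), array([67.5]), np.float64(4.7)), np.float64(4.7), np.float64(59.4)]
slide_case 0.65 [384. 225.] [ 436. -278.] [(array([ 433.2, -292.7]), array([29.8]), array([80.3]), np.float64(89.9)), np.float64(89.9), np.float64(10.4)]
[ 432.4 -292.9   88.    33.1    2.5]
```

>>> carry_out --plan '[-0.8, -2.4, 0, 0, 0, 0, -1.3, -4, 0, 0, 0, 0, -1.3, -4, 0, 0, 0, 0, -1.3, -4, 0, 0, 0, 0, -1.3, -3.5, 0, 0, 0, 0, -0.8, -2, 0, 0, 0, 0, 0, 0, -1.5, 0, 0, 0, 0, 0, -2.5, 0, 0, 0, 0, 0, -2.5, 0, 0, 0, 0, 0, -2.5, 0, 0, 0, 0, 0, -2.5, 0, 0, 0, 0, 0, -1.5, 0, 0, 0, 0, 0, -1.3, 0, 0, 0, 0, 0, -0.8, 0, 0, 0, 0, 0, -0.5, 0, 0, 0, 0, 0, -0.3, 0, 0, 0, 0, 0, 0, 0, 0, 0]' --grip 5.5

```text
time_s: 52.15
position: [432.6, -293.1, 1.5]
ee_rot: [3.141, 0.057, 0.0]
contact_force: [-0.2, -0.9, 0.5]
gripper_width: 55.2
gripper_force: 0.0
```

>>> carry_out --plan '[0, 0, 0, 0, 0, 0, 0, 0, 0, 0, 0, 0, 0, 0, 0, 0, 0, 0, 0, 0, 0, 0, 0, 0, 0, 0, 0, 0, 0, 0, 0, 0, 0, 0, 0, 0]' --grip 0

```text
time_s: 52.9
position: [432.8, -292.9, 1.9]
ee_rot: [3.141, 0.058, 0.001]
contact_force: [-1.0, 0.3, 5.2]
gripper_width: 28.9
gripper_force: 60.6
```

>>> carry_out --plan '[0, 0, 0.5, 0, 0, 0, 0, 0, 1, 0, 0, 0, 0, 0, 2, 0, 0, 0, 0, 0, 3, 0, 0, 0, 0, 0, 3, 0, 0, 0, 0, 0, 3, 0, 0, 0, 0, 0, 1.5, 0, 0, 0, 0, 0, 1, 0, 0, 0, 0.7, 0.78, 0, 0, 0, 0, 1.5, 1.66, 0, 0, 0, 0, 2.4, 2.66, 0, 0, 0, 0, 2.4, 2.66, 0, 0, 0, 0, 2.4, 2.66, 0, 0, 0, 0, 2.4, 2.66, 0, 0, 0, 0, 2.4, 2.66, 0, 0, 0, 0, 2.4, 2.66, 0, 0, 0, 0, 2.4, 2.66, 0, 0, 0, 0, 2.4, 2.66, 0, 0, 0, 0, 1.6, 1.78, 0, 0, 0, 0, 1, 1.1, 0, 0, 0, 0]'

```text
time_s: 55.4
position: [672.5, -24.6, 149.5]
ee_rot: [-3.14, -0.061, 0.004]
contact_force: [0.0, -0.8, -1.1]
gripper_width: 28.7
gripper_force: 59.9
```

>>> carry_out --plan '[0, 0, 0, 0, 0, 0, 0, 0, 0, 0, 0, 0, 0, 0, 0, 0, 0, 0]'

```text
time_s: 55.78
position: [672.0, -28.4, 151.3]
ee_rot: [3.141, 0.055, -0.001]
contact_force: [-0.5, 0.1, -1.1]
gripper_width: 28.6
gripper_force: 59.9
```

```bash
python3 - <<'E'
from h import *
p,d=bot.grab_frame("scene");P=cloud("scene",d)
m=(abs(P[...,0]-672)<48)&(abs(P[...,1]+27)<22)&(P[...,2]>160)&(P[...,2]<182)&(abs(P[...,0]-672)>15)
q=P[m];print(len(q))
if len(q)>10:
    print(q.min(0).round(),q.max(0).round(),q.mean(0).round(1))
    A=np.c_[q[:,:2]-[672,-27],np.ones(len(q))];print(np.linalg.lstsq(A,q[:,2],rcond=None)[0].round(3))
s=cv2.cvtColor(p,cv2.COLOR_RGB2BGR);u,v=378,211
cv2.imwrite("pics/hold3.png",cv2.resize(s[v-40:v+40,u-40:u+40],(560,560),interpolation=cv2.INTER_CUBIC))
print(bot.observe()["position"])
E
```

```text
95
[628. -46. 161.] [713. -12. 177.] [687.2 -31.7 170.2]
[-1.0000e-03  5.5000e-02  1.7046e+02]
[672.15533659 -28.16051623 151.48486029]
```

View pics/hold3.png

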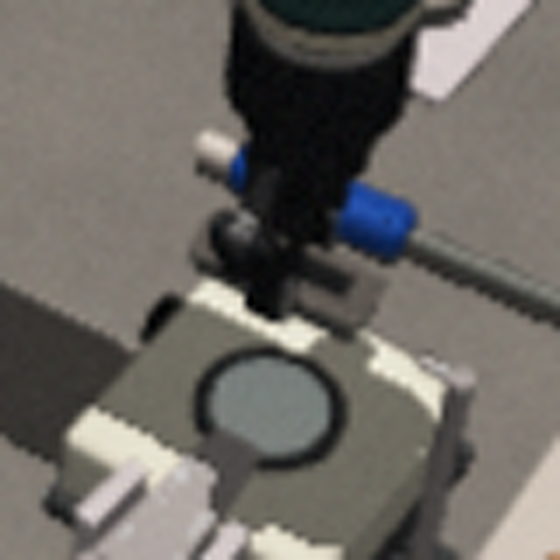

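The slide case spans from (205,240) to (370,300) over the window. It is level (slope ≈0 along its length) with its top at z=170. Holding.

>>> carry_out --plan '[0, 0.05, 0, 0, 0, 0, 0, 0, 0, 0, 0, 0, 0, 0, 0, 0, 0, 0, 0, 0, 0, 0, 0, 0, 0, 0, 0, 0, 0, 0, 0, 0, 0, 0, 0, 0, 0, 0, 0, 0, 0, 0, 0, 0, 0, 0, 0, 0, 0, 0, 0, 0, 0, 0, 0, 0, 0, 0, 0, 0, 0, 0, 0, 0, 0, 0, 0, 0, 0, 0, 0, 0, 0, 0, 0, 0, 0, 0, 0, 0, 0, 0, 0, 0, 0, 0, 0, 0, 0, 0, 0, 0, 0, 0, 0, 0, 0, 0, 0, 0, 0, 0, 0, 0, 0, 0, 0, 0, 0, 0, 0, 0, 0, 0, 0, 0, 0, 0, 0, 0]'

```text
time_s: 58.32
position: [672.5, -26.5, 151.3]
ee_rot: [3.141, 0.058, -0.0]
contact_force: [0.7, 0.7, -0.0]
gripper_width: 28.8
gripper_force: 59.9
```

>>> carry_out --plan '[0, 0, 0, 0, 0, 0, 0, 0, 0, 0, 0, 0, 0, 0, 0, 0, 0, 0, 0, 0, 0, 0, 0, 0, 0, 0, 0, 0, 0, 0, 0, 0, 0, 0, 0, 0]'

```text
time_s: 59.08
position: [672.5, -26.5, 151.3]
ee_rot: [3.141, 0.058, -0.0]
contact_force: [0.4, 0.3, -0.7]
gripper_width: 29.0
gripper_force: 59.9
```

>>> carry_out --plan '[-0.3, 0.8, 0, 0, 0, 0, -0.7, 2, 0, 0, 0, 0, -1.34, 3.93, 0, 0, 0, 0, -1.34, 3.93, 0, 0, 0, 0, -1.34, 3.93, 0, 0, 0, 0, -1.34, 3.93, 0, 0, 0, 0, -1.34, 3.93, 0, 0, 0, 0, -1.34, 3.93, 0, 0, 0, 0, -1.34, 3.93, 0, 0, 0, 0, -1.34, 3.93, 0, 0, 0, 0, -1.34, 3.93, 0, 0, 0, 0, -1, 2.9, 0, 0, 0, 0, -0.7, 2, 0, 0, 0, 0, -0.34, 1.03, 0, 0, 0, 0, 0, 0, -1.2, 0, 0, 0, 0, 0, -3, 0, 0, 0, 0, 0, -3.5, 0, 0, 0, 0, 0, -3, 0, 0, 0, 0, 0, -2, 0, 0, 0, 0, 0, -1, 0, 0, 0]'

```text
time_s: 61.58
position: [521.7, 413.1, 12.8]
ee_rot: [3.14, 0.056, -0.002]
contact_force: [-0.9, 0.1, 0.2]
gripper_width: 28.4
gripper_force: 59.9
```

>>> carry_out --plan '[0, 0, -0.2, 0, 0, 0, 0, 0, -0.2, 0, 0, 0, 0, 0, -0.1, 0, 0, 0, 0, 0, 0, 0, 0, 0]'

```text
time_s: 62.08
position: [521.9, 414.9, 10.0]
ee_rot: [-3.14, -0.058, -0.002]
contact_force: [0.3, -0.1, 0.9]
gripper_width: 28.7
gripper_force: 60.0
```

>>> carry_out --plan '[0, 0, 0, 0, 0, 0, 0, 0, 0, 0, 0, 0, 0, 0, 0, 0, 0, 0, 0, 0, 0, 0, 0, 0, 0, 0, 0, 0, 0, 0]' --grip 5.5

```text
time_s: 62.7
position: [521.5, 414.5, 9.3]
ee_rot: [3.141, 0.058, -0.0]
contact_force: [-0.2, -0.4, -0.0]
gripper_width: 54.8
gripper_force: 0.0
```

>>> carry_out --plan '[0, 0, 0.5, 0, 0, 0, 0, 0, 1.5, 0, 0, 0, 0, 0, 2.5, 0, 0, 0, 0, 0, 3, 0, 0, 0, 0, 0, 3, 0, 0, 0, 0, 0, 3, 0, 0, 0, -0.3, -2, 3, 0, 0, 0, -0.5, -4, 3, 0, 0, 0, -0.5, -5, 0, 0, 0, 0, -0.5, -5, 0, 0, 0, 0, -0.5, -5, 0, 0, 0, 0, -0.5, -5, 0, 0, 0, 0, -0.5, -5, 0, 0, 0, 0, -0.5, -5, 0, 0, 0, 0, -0.5, -4, 0, 0, 0, 0, 0, -2, 0, 0, 0, 0, 0, 0, 0, 0, 0, 0]'

```text
time_s: 64.82
position: [478.7, -6.9, 205.4]
ee_rot: [3.141, 0.052, 0.003]
contact_force: [0.1, -0.1, 0.2]
gripper_width: 54.6
gripper_force: 0.0
```

```bash
python3 look.py 4; python3 - <<'E'
from h import *
for n in("scene",):
    p,_=bot.grab_frame(n);cv2.imwrite("pics/fin_s.png",cv2.cvtColor(p,cv2.COLOR_RGB2BGR))
a=cv2.imread("pics/l4.png");cv2.imwrite("pics/l4c.png",cv2.resize(a[90:330,110:460],None,fx=2.2,fy=2.2,interpolation=cv2.INTER_CUBIC))
E
```

```text
tcp [478.8  -5.3 205.2] yaw -358.0
mallet 0.74 [449. 272.] [ 298. -469.] 
mallet 0.64 [422. 172.] [ 596. -391.] 
long_plate 0.28 [373. 254.] [ 349. -246.] 
square_dish 0.65 [186. 215.] [457. 310.] [(array([452.4, 314.5]), array([79.1]), array([100.]), np.float64(5.7)), np.float64(5.7), np.float64(27.9)]
square_dish 0.38 [417. 188.] [ 545. -378.] 
round_dish 0.63 [191. 174.] [578. 299.] [(array([574.8, 311.1]), array([105.1]), array([104.]), np.float64(35.1)), np.float64(35.1), np.float64(28.4)]
round_dish 0.29 [183. 218.] [449. 316.] 
slide_case 0.67 [149. 194.] [517. 420.] [(array([524.7, 418.2]), array([78.2]), array([81.]), np.float64(49.0)), np.float64(49.0), np.float64(25.5)]
```

View pics/l4c.png

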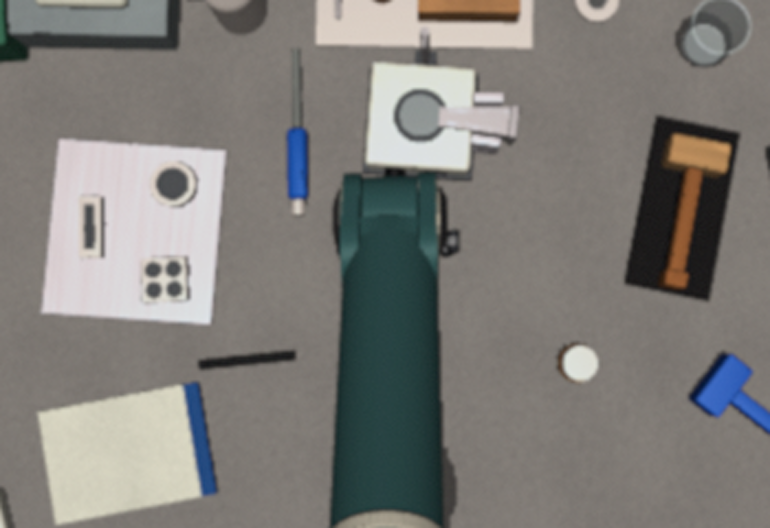

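View pics/fin_s.png

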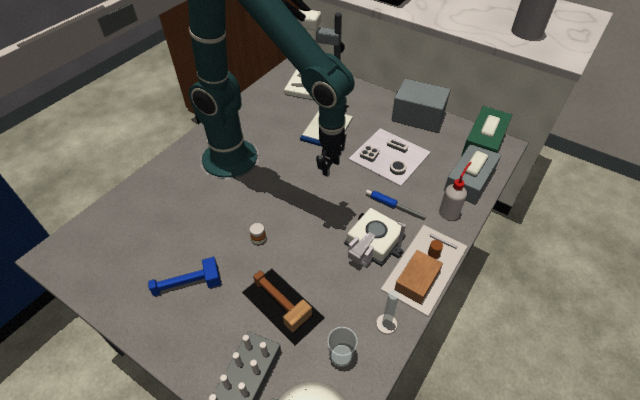

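Three dishes lie flat and apart on the tray: round at (174,184), slide case at (91,226), square at (163,278). The mallet is flat in the middle of its mat at (690,205), the wedge is home, the bystanders have not moved, and no long plate is in view. Handing in.

```bash
python3 -c "
from bench import bot
print(bot.hand_in())"
```

```text
the job is handed in; nothing more can be done
None
```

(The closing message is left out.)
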